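# Stop the bench cutter, fit its lid from the plate rack, and release the stop

## Task

The food cutter on the worktop has been left open: press its mushroom stop until it stays down by itself, before you touch the lid, and keep it down until the lid is on. Take the metal lid with the knob out of the plate rack by its edge; it cannot go into the bowl's rim with fingers round its edge, so lay it flat on the worktop, knob up, then take it again by the knob and set it gently into the rim, fully down and level. Last, twist the stop clockwise so that it springs up again, let go, and leave everything else where it stands.

Things in the scene. Friction and masses are not known exactly. Their poses are not given: they have to be found in the camera images.
- cutter: Bench food cutter, fixed, white, 215 (x) x 350 (y) x 150 mm high. Origin: on the worktop under its middle; z up, x away from the robot at yaw 0. Seen from the robot, an open metal bowl is on its right (axis at x 0, y -78 mm), a motor housing 200 x 140 mm with its deck 150 mm high on its left; on the deck stands the mushroom stop (axis at x -15, y 98 mm). A flat key behind the stop does nothing.
- bowl_seat (a point): Centre of the ledge in the bowl's rim that carries the lid, 122 mm above the worktop, axes as the cutter's. Above the ledge (8 mm wide) is a round recess 156 mm wide and 12 mm deep; the rim is 171 mm wide outside. With the lid home, the lid's origin is at this point (3 mm play to each side) and its top is 2 mm below the rim.
- stop_head: The stop: a black round fluted mushroom head 44 mm across, 21 mm tall, on an 18 mm stem over a steel bezel 54 mm wide and 7 mm high. Origin: on its axis, level with the deck while the stop is up (it moves down with the head); the head's underside is 16 mm and its top 37 mm above the origin; z points up.
- stop_top (a point): Middle of the top of the mushroom head, 187 mm above the worktop when up, about 180 mm when latched.
- stop_push (a joint): How far the mushroom is pressed down (m): 0 = up, 0.008 = bottomed. The spring needs about 4 N to start and 8 N to go right down; only when pressed past 0.0075 does a pawl catch it, and it then stays at about 0.007. Pressed less, it springs back up.
- stop_turn (a joint): Turn of the mushroom head (rad), positive clockwise seen from above, limit 0.85; takes about 0.1 N m. A light spring turns it back to 0 when let go. Past about 0.65 rad the pawl frees the head, which springs up with 3 to 7 N (a firm grip holds it down until the hand rises or opens).
- rack: Wooden plate rack, fixed, 180 (x) x 90 (y) x 76 mm high: two rails 20 mm high along its x, with 8 mm dowels that form two slots 15 mm wide at x = -35 and +35 mm. Origin: on the worktop under its middle. A disc stands on edge in each slot, its faces square to the rack's x; which disc is in which slot varies.
- lid: The cutter's lid: flat metal disc 150 mm across, 10 mm thick, a round black knob in the middle of its upper face (neck 20 mm, head 32 mm wide from 17 to 35 mm above the face). Origin: centre of its underside; z points out through the knob. 0.18 to 0.29 kg. It starts on edge in the rack (leaning a few degrees), top edge 163 mm above the worktop, knob along the rack's +x (to the left).
- plate: White ceramic plate, 150 mm across and 10 mm thick, without a knob, standing on edge in the other slot of the rack; origin at the centre of its underside. Leave it there.
- tomato_tin: Tall food tin, 75 mm across, 110 mm high, at the back. Leave it.
- onion: Red onion, 64 x 67 x 71 mm, at the front left. Leave it.
- garlic: Garlic bulb, 48 x 50 x 51 mm, at the front left. Leave it.
There are look-alikes about, which are no part of the job. There is more than one size of the lid; the job needs the larger.

How it is judged:
On the way, in this order (a step that is already met when the one before it is completed fails the run):
1. the stop is latched down and let go, the lid still in the rack (value of joint stop_push above 0.006 m and contact force between the fingers and stop_head below 0.1 N and distance of lid from where it was at the start of the episode below 0.03 m), for 0.2 s.
2. the lid lies flat on the worktop, knob up, let go, the stop still down (height (world z) of lid below 0.006 m and angle between lid's own z axis and vertical below 0.1 rad and contact force between the fingers and lid below 0.1 N and value of joint stop_push above 0.006 m), for 0.2 s.
3. the lid is fully down and level in the bowl's rim and let go, the stop still down (horizontal distance between lid and bowl_seat below 0.006 m and z of lid in the frame of bowl_seat between -0.003 and 0.003 m and angle between lid's own z axis and vertical below 0.04 rad and contact force between the fingers and lid below 0.1 N and value of joint stop_push above 0.006 m), for 0.2 s.
At the end, for the whole second after the job is handed in: The lid rests level (within 0.04 rad) in the bowl's rim, its origin within 6 mm of the seat's centre sideways and 3 mm in height, knob up; the stop is up again (pressed less than 1.5 mm) with its head turned back to rest (within 0.15 rad); both are let go and at rest (horizontal distance between lid and bowl_seat below 0.006 m and z of lid in the frame of bowl_seat between -0.003 and 0.003 m and angle between lid's own z axis and vertical below 0.04 rad and value of joint stop_push below 0.0015 m and value of joint stop_turn below 0.15 rad and contact force between the fingers and lid below 0.1 N and contact force between the fingers and stop_head below 0.1 N and linear speed of lid below 0.02 m/s); the robot touches nothing.
It fails at once if the lid is away from the rack and not yet in the bowl's rim while the stop is up (distance of lid from where it was at the start of the episode above 0.06 m and value of joint stop_push below 0.004 m and distance between lid and bowl_seat above 0.015 m).
It fails at once if the lid is dropped or forced onto the cutter (more than 35 N) (contact force between lid and cutter above 35 N).
It fails at once if another thing is moved by more than 4 cm (distance of any of plate, tomato_tin, onion, garlic from where it was at the start of the episode above 0.04 m).
It also fails if it takes over 72 s, if anything falls off the work surface, if the arm or the gripper's body presses on something with over 40 N, if the wrist force passes 120 N, or if a joint passes its speed limit or range.

## Robot

A 6-joint arm with a two-finger parallel gripper is mounted at the origin on a cart in front of the work surface, level with it; the furniture and walls round the work are solid. World frame = base frame: x ahead of the robot, y to its left, z up, the work surface at z = 0. Lengths are in m, angles in rad, forces in N, time in s.
With the tool pointing down it reaches from about 0.275 to 0.975 m from the base axis. Payload 8.4 kg.
Tool frame: the origin (TCP) lies midway between the tips of the shut fingers; the grasp point (between the pads) lies r.grip_depth behind it (r.grip_depth is the distance from the TCP to the grasp point, in m); z points along the fingers, y is the line along which they close (so a half turn about z gives the same grasp; the last joint's range is limited). The gripper opens to 92 mm and grips with 3 to 60 N. Pads are 20 mm wide; open, the fingers measure 128 mm over their backs; the gripper's body (75 mm by 189 mm) begins 69 mm behind the grasp point.
Start: joints at [1.165, 0.353, 1.633, -0, 1.155, -0.002], TCP at [0.246, 0.575, 0.215] pointing down, gripper open.
Joint ranges: [-2.63, 2.63], [-0.92, 2.1], [0.06, 2.66], [-1.3, 4.44], [0, 2.69], [-3.02, 3.02]. Speed limits (rad/s): [2.22, 2.22, 2.79, 3.14, 3.14, 3.14].

## Interface

Orientations are given as [roll, pitch, yaw] about the fixed x, y, z axes, in that order (R = Rz(yaw) Ry(pitch) Rx(roll)).
In Python, from rig import r gives the robot as it stands.
- The arm moves only by the tool arm_command, never from a script. Its argument "increments" is a list of rows, each an object of numbers: "wx", "wy", "wz": the turn, a rotation vector about the tool's x, y, z in rad; "x", "y", "z": the shift along the tool's x, y, z in cm; "hand": the closure, from 0 (fully open) to 1 (shut). A call has 1 to 8 rows; each row is the pose to reach, as a shift and turn from the pose commanded when the call began, along the tool's axes at that moment; what a row does not reach only later rows make up. A row lasts 1/12 s, in which the tool goes at most 41.7 mm and 7.16 degrees, less where a joint would pass 70% of its speed; a pose out of reach is approached as far as the arm can. A call with a gripper value outside its range is refused whole. The fingers move at their own pace and stop on an object; "grip_force" is the grip in N (left out, the last holds). Time passes only in rows, so rows that repeat a pose let the fingers close. It gives the time, the measured TCP pose, the force, the opening and the grip force at its end, in the units of the state.
- r.read_state(): the state, without advancing time (a new reading comes with each control period).
- r.read_camera(name): name is "side" or "top"; returns a dict with "color" (384x512x3 uint8, red, green, blue), "mtx" (3x3 intrinsics, pixels), "rvec" (rotation vector, rad) and "tvec" (3), from world to camera coordinates, as OpenCV has them. Camera axes: x right, y down, z forward; pixel columns grow to the right and rows downward; lengths in m; the calibration is good to about 2 mm. A picture is of the moment at which its call begins. There is no depth.
- r.close_job(): hands the job in; it is judged then, once.
The state is a dict: "time_s": time; "joint_pos": joint angles; "joint_velocities": joint speeds; "joint_torque": joint torques, N m; "position": TCP position; "eef_rot": TCP orientation; "contact_force": force on the tool from outside, world axes, zero at the start; "wrist_torque": the same for the moment, N m; "opening": opening from 0.0 (shut) to 1.0 (fully open); "finger_force": force on a finger pad.
Only numpy, scipy, OpenCV 4.12 (cv2) and the standard library are available. Lean on these libraries where they do the work, as an engineer would, in place of code of your own. Each camera call takes 0.05 s, during which the arm holds its last target. There are 200 camera calls.

## Working session

There is one attempt and no reset: what is moved stays moved. The work goes in short steps, Python scripts to look and compute and a tool call to move; the robot and the scene stay as the last step left them, time stands still between calls to the robot, and variables do not carry over. Pictures are saved under pics/ and viewed, at most 10 in all, crops included, and the job is handed in when it is done.

Besides the shell and the picture viewer there is one more tool, called after "Request:" as a command line: name --argument value ..., lists and objects as JSON in quotes. arm_command: Moves the arm, as the interface text tells. Its arguments: {"type":"object","properties":{"increments":{"type":"array"},"grip_force":{"type":"number"}},"required":["increments"]}

```bash
mkdir -p pics
cat > h.py <<'E'
import numpy as np, cv2
from rig import r
from scipy.spatial.transform import Rotation as R
def cam(n):
    c=r.read_camera(n); c['R']=cv2.Rodrigues(np.array(c['rvec'],float))[0]; c['t']=np.array(c['tvec'],float).ravel(); c['K']=np.array(c['mtx'],float); return c
def ray(c,u,v):
    d=c['R'].T@np.linalg.inv(c['K'])@np.array([u,v,1.]); return -c['R'].T@c['t'], d
def onplane(c,u,v,z):
    o,d=ray(c,u,v); return o+d*(z-o[2])/d[2]
def proj(c,P):
    return cv2.projectPoints(np.array(P,float).reshape(-1,3),np.array(c['rvec'],float),c['t'],c['K'],None)[0].reshape(-1,2)
def save(c,name,box=None,scale=1):
    im=c['color'][:,:,::-1]
    if box: x0,y0,x1,y1=box; im=im[y0:y1,x0:x1]
    cv2.imwrite('pics/'+name,cv2.resize(im,None,fx=scale,fy=scale,interpolation=cv2.INTER_CUBIC))
E
python3 - <<'E'
from h import *
for n in('top','side'):
    c=cam(n); save(c,n+'0.png',None,1.5); print(n,ray(c,256,192),c['K'][0])
    np.save(n+'0.npy',c['color'])
print(r.read_state(), r.grip_depth)
E
```

```text
top (array([ 0.34456337, -0.06241448,  1.53260752]), array([ 0.10749187, -0.00385714, -0.99427392])) [470.31625116   0.         251.51996279]
side (array([-0.06995891, -0.47343644,  1.20233751]), array([ 0.44013865,  0.32888669, -0.83556884])) [347.30742344   0.         258.17983732]
{'time_s': 0.1, 'joint_pos': array([ 1.16460183e+00,  3.53576636e-01,  1.63408199e+00, -2.24301568e-06,
        1.15524273e+00, -2.40636356e-03]), 'joint_velocities': array([ 4.89883971e-04, -1.13498657e-03, -2.02568959e-03,  8.07979711e-04,
        1.31890408e-03, -5.76760446e-05]), 'joint_torque': array([-3.63936015e-04, -5.94903696e+01, -3.34928620e+01,  6.97479467e-02,
        1.83395081e-02, -4.61112722e-05]), 'position': array([0.24538125, 0.57429692, 0.21393069]), 'eef_rot': array([-3.14028395e+00, -1.09827297e-06,  2.73780542e+00]), 'contact_force': array([ 0.08195862, -0.32643589,  0.11683447]), 'wrist_torque': array([-0.05283484, -0.00731145, -0.0172385 ]), 'finger_force': 0.0, 'opening': 1.0019383621882274} 0.0187
```

View pics/top0.png

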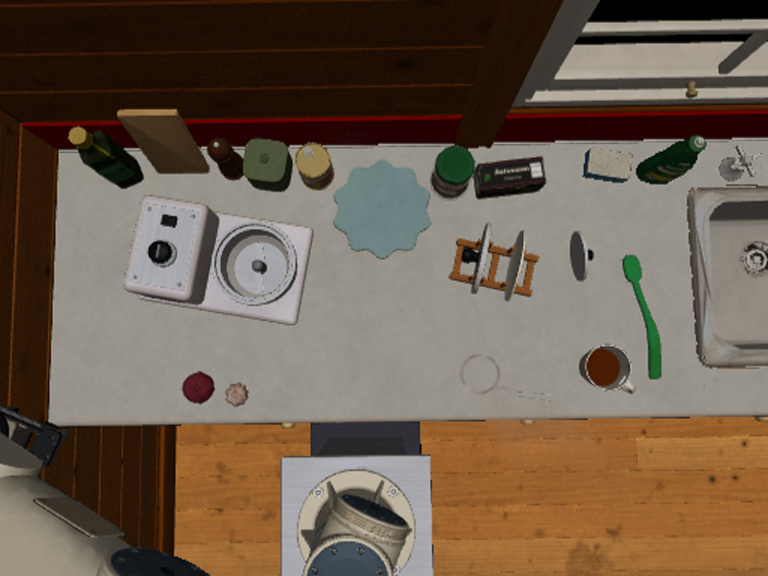

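View pics/side0.png

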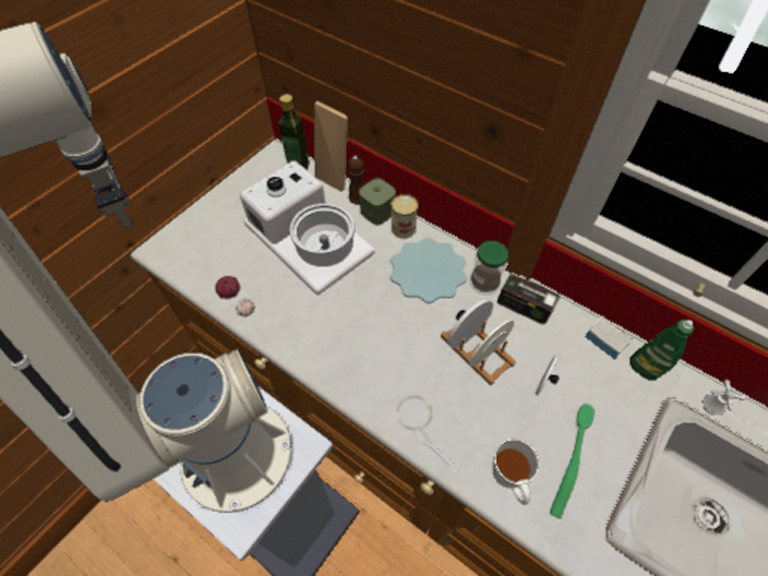

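Top view (native px = shown/1.5): the cutter is at (145,172), with the stop at (107,168) and the bowl at (171,177). The rack is at (329,178).

Lid candidates:
- (322,172): disc in the left rack slot, with its knob to the left. It is large and matches the description.
- (345,177): disc without a knob, so this is the plate.
- (387,170): smaller lid outside the rack with its knob to the right, so this is the look-alike.

I'll confirm with one enlarged crop and measure.

```bash
cat > m.py <<'E'
from h import *
t=cam('top'); s=cam('side')
a=cv2.resize(t['color'][125:220,80:215],None,fx=4,fy=4,interpolation=cv2.INTER_CUBIC)
b=cv2.resize(t['color'][145:205,290:405],None,fx=4,fy=4,interpolation=cv2.INTER_CUBIC)
W=max(a.shape[1],b.shape[1]); pad=lambda i:cv2.copyMakeBorder(i,0,0,0,W-i.shape[1],cv2.BORDER_CONSTANT)
m=cv2.vconcat([pad(a[:340]),pad(b)]); cv2.imwrite('pics/crop1.png',m[:,:,::-1])
def blobs(c,mask,box,mn=15):
    k=np.zeros_like(mask); x0,y0,x1,y1=box; k[y0:y1,x0:x1]=mask[y0:y1,x0:x1]
    n,l,st,ce=cv2.connectedComponentsWithStats(k.astype(np.uint8))
    return [(st[i].tolist(),ce[i].round(1).tolist()) for i in range(1,n) if st[i][4]>=mn]
for n,c,bs in(('top',t,(95,155,120,182)),('side',s,(170,110,200,135))):
    v=c['color'].max(2)
    for st,ce in blobs(c,v<70,bs): print(n,'stop',st,ce,onplane(c,*ce,.1765).round(4))
hsv=lambda c:cv2.cvtColor(c['color'],cv2.COLOR_RGB2HSV)
for n,c,bs in(('top',t,(295,150,365,205)),('side',s,(285,210,350,260))):
    h=hsv(c); o=(h[...,0]<22)&(h[...,1]>110)&(h[...,2]>60)
    k=np.zeros(o.shape,np.uint8);x0,y0,x1,y1=bs;k[y0:y1,x0:x1]=o[y0:y1,x0:x1]
    p=np.argwhere(k)[:,::-1].astype(np.float32)
    P=np.array([onplane(c,u,v,.02)[:2] for u,v in p],np.float32)
    print(n,'rack',len(p),cv2.minAreaRect(P)); 
    for st,ce in blobs(c,c['color'].max(2)<50,bs,8): print(n,'dark',st,ce)
E
python3 m.py
```

```text
top stop [99, 161, 16, 15, 174] [106.4, 167.8] [0.5692 0.3686 0.1765]
side stop [194, 116, 6, 5, 17] [196.5, 117.6] [0.6193 0.3457 0.1765]
side stop [178, 118, 10, 9, 64] [182.8, 122.4] [0.5658 0.3722 0.1765]
top rack 599 ((0.5551565885543823, -0.30680036544799805), (0.17809931933879852, 0.09778524190187454), 76.70975494384766)
top dark [308, 161, 14, 21, 124] [314.1, 169.7]
side rack 273 ((0.5600743293762207, -0.30782726407051086), (0.17453886568546295, 0.11492285877466202), 76.01763153076172)
```

View pics/crop1.png

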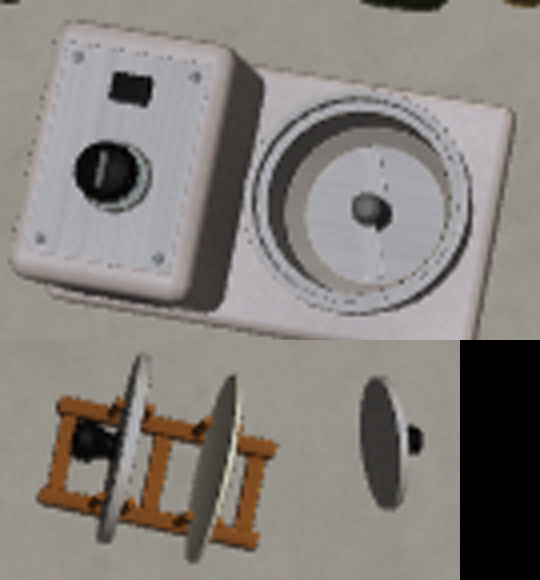

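The crop confirms it. The lid with its black knob to the left is at native (321,172) in the left slot, and the knobless plate is at (344,177). The small lid at (387,170) stands free outside the rack and is not the one.

```bash
cat > b.py <<'E'
from h import *
from scipy.optimize import least_squares
def bowl(c,g0=(.545,.195),z=.134):
    g=cv2.cvtColor(c['color'],cv2.COLOR_RGB2GRAY); e=cv2.Canny(cv2.resize(g,None,fx=2,fy=2,interpolation=cv2.INTER_CUBIC),30,80)
    p=np.argwhere(e)[:,::-1]/2-.25
    P=np.array([onplane(c,u,v,z)[:2] for u,v in p]); out=[]
    P=P[np.hypot(*(P-g0).T)<.12]
    for rad in(.0855,.078):
        # vote for the centre of a circle of known radius
        G=np.stack(np.meshgrid(np.arange(-.03,.03,.001),np.arange(-.03,.03,.001),indexing='ij'),-1).reshape(-1,2)+g0
        D=np.abs(np.hypot(P[None,:,0]-G[:,:1],P[None,:,1]-G[:,1:])-rad); sc=(D<.0015).sum(1); k=G[sc.argmax()]
        Q=P[np.abs(np.hypot(*(P-k).T)-rad)<.003]
        f=least_squares(lambda q:np.hypot(*(Q-q).T)-rad,k,loss='soft_l1',f_scale=.0008).x
        out.append((rad,f.round(4).tolist(),int(sc.max()),len(Q)))
    return out
if __name__=='__main__':
    t=cam('top'); s=cam('side')
    print('guess',onplane(t,169.5,176.2,.134))
    print('top',bowl(t)); print('side',bowl(s))
    # lid: ends of long axis & mid
    for px in((290+143/4,145+15/4),(290+103/4,145+200/4)): print('lid end',onplane(t,*px,.088).round(4))
    # expected top of lid for lean a
    u=np.array([np.cos(1.338),np.sin(1.338)]);
    for a in(-.1,0,.1):
        b=np.array([.556,-.307])+.035*u
        print(a,proj(t,[*(b+u*.15*a),.163]).round(1),proj(t,[*(b+u*.075*a),.088]).round(1),proj(s,[*(b+u*.15*a),.163]).round(1))
    save(s,'crop2.png',(285,190,360,265),6)
E
python3 b.py
```

```text
guess [0.547597   0.19143251 0.134     ]
top [(0.0855, [0.5539, 0.1948], 277, 388), (0.078, [0.5448, 0.1847], 262, 410)]
side [(0.0855, [0.5513, 0.1978], 207, 255), (0.078, [0.5439, 0.1909], 157, 254)]
lid end [ 0.633  -0.2877  0.088 ]
lid end [ 0.4886 -0.2521  0.088 ]
-0.1 [[330.3 167.9]] [[324.1 171.2]] [[321.8 207.8]]
0 [[325.3 166.8]] [[321.7 170.7]] [[318.7 205. ]]
0.1 [[320.3 165.7]] [[319.4 170.2]] [[315.6 202.2]]
```

View pics/crop2.png

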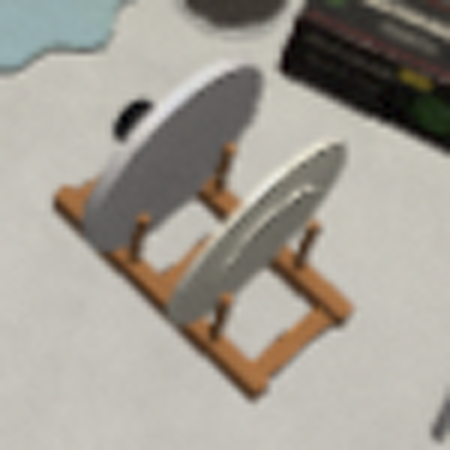

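The side view shows the same thing: the knobbed lid is upright in the left slot with its top near native (323,202), and the plate is in the right slot. I'll go to the stop with the fingers shut.

Request:
arm_command --increments '[{"z": -5,"hand": 1},{"x": -5,"y": -1,"z": -5,"hand": 1},{"x": -37.6,"y": -6.1,"z": -5,"hand": 1},{"x": -37.6,"y": -6.1,"z": -5,"hand": 1},{"x": -37.6,"y": -6.1,"z": -5,"hand": 1},{"x": -37.6,"y": -6.1,"z": -5,"hand": 1},{"x": -37.6,"y": -6.1,"z": -5,"hand": 1},{"x": -37.6,"y": -6.1,"z": -5,"hand": 1}]' --grip_force 20

```text
schema error: expected keys wx, wy, wz, x, y, z, hand
```

Request:
arm_command --increments '[{"x": 0,"hand": 1},{"x": 0,"hand": 1},{"x": 0,"hand": 1},{"x": 0,"hand": 1},{"x": 0,"hand": 1},{"x": 0,"hand": 1}]'

```text
schema error: expected keys wx, wy, wz, x, y, z, hand
```

Request:
arm_command --increments '[{"wx": 0,"wy": 0,"wz": 0,"x": 0,"y": 0,"z": -4,"hand": 1},{"wx": 0,"wy": 0,"wz": 0,"x": -37.6,"y": -6.1,"z": -5,"hand": 1},{"wx": 0,"wy": 0,"wz": 0,"x": -37.6,"y": -6.1,"z": -5,"hand": 1},{"wx": 0,"wy": 0,"wz": 0,"x": -37.6,"y": -6.1,"z": -5,"hand": 1},{"wx": 0,"wy": 0,"wz": 0,"x": -37.6,"y": -6.1,"z": -5,"hand": 1},{"wx": 0,"wy": 0,"wz": 0,"x": -37.6,"y": -6.1,"z": -5,"hand": 1},{"wx": 0,"wy": 0,"wz": 0,"x": -37.6,"y": -6.1,"z": -5,"hand": 1},{"wx": 0,"wy": 0,"wz": 0,"x": -37.6,"y": -6.1,"z": -5,"hand": 1}]' --grip_force 20

```text
time_s: 0.97
position: [0.4934, 0.4173, 0.2624]
eef_rot: [3.141, 0.0, 2.738]
contact_force: [1.3, 1.1, -0.2]
opening: 0.441
finger_force: 0.0
```

Run:
```python
from b import *
t=cam('top'); s=cam('side'); print(r.read_state()['position'],r.read_state()['eef_rot'])
t['color']=np.load('top0.npy'); s['color']=np.load('side0.npy')
def pts(c,z):
    g=cv2.cvtColor(c['color'],cv2.COLOR_RGB2GRAY); e=cv2.Canny(cv2.resize(g,None,fx=3,fy=3,interpolation=cv2.INTER_CUBIC),30,80)
    p=np.argwhere(e)[:,::-1]/3-1/3
    P=np.array([onplane(c,u,v,z)[:2] for u,v in p]); return P[np.hypot(*(P-(.548,.192)).T)<.12]
# radial edge histogram around candidate centres: joint vote of outer and inner rim circles
G=np.stack(np.meshgrid(np.arange(-.015,.015,.0005),np.arange(-.015,.015,.0005),indexing='ij'),-1).reshape(-1,2)+(.549,.192)
tot=0
for n,c in(('top',t),('side',s)):
    P=pts(c,.134); d=np.hypot(P[None,:,0]-G[:,:1],P[None,:,1]-G[:,1:])
    sc=[np.exp(-((d-q)/.0012)**2).sum(1) for q in(.0855,.078)]
    j=sc[0]+sc[1]; k=j.argmax(); print(n,G[k],sc[0][k],sc[1][k],len(P)); tot=tot+j/len(P)
    print(np.histogram(d[k],np.arange(.05,.1,.002))[0])
print('joint',G[tot.argmax()])
```

```text
[0.4964579  0.41534194 0.2622251 ] [-3.14157027e+00  2.06852639e-03  2.73311830e+00]
top [0.5535 0.195 ] 314.7109987429542 322.217505852527 4273
[ 59  38  41  29  34  50  48 120 163 148 164 259 205 239 295  64 139 323
 160 140 146  50  23  27]
side [0.551  0.1975] 284.09654545643616 154.36036270131177 1849
[ 20  23  13  25  62  43  43  32  45  84  75  75  58 123 113  15  26 285
 104  43  25  11  11  10]
joint [0.551 0.197]
```

Request:
arm_command --increments '[{"wx": 0,"wy": 0,"wz": 0,"x": -8.4,"y": -1.4,"z": 0,"hand": 1},{"wx": 0,"wy": 0,"wz": 0,"x": -8.4,"y": -1.4,"z": 2,"hand": 1},{"wx": 0,"wy": 0,"wz": 0,"x": -8.4,"y": -1.4,"z": 4,"hand": 1},{"wx": 0,"wy": 0,"wz": 0,"x": -8.4,"y": -1.4,"z": 6,"hand": 1},{"wx": 0,"wy": 0,"wz": 0,"x": -8.4,"y": -1.4,"z": 6,"hand": 1},{"wx": 0,"wy": 0,"wz": 0,"x": -8.4,"y": -1.4,"z": 6,"hand": 1}]'

```text
time_s: 1.57
position: [0.5625, 0.3728, 0.2013]
eef_rot: [-3.139, -0.002, 2.738]
contact_force: [-0.1, -0.5, 0.8]
opening: 0.004
finger_force: 0.0
```

Request:
arm_command --increments '[{"wx": 0,"wy": 0,"wz": 0,"x": -0.3,"y": -0.5,"z": 1,"hand": 1},{"wx": 0,"wy": 0,"wz": 0,"x": -0.3,"y": -0.5,"z": 1.6,"hand": 1},{"wx": 0,"wy": 0,"wz": 0,"x": -0.3,"y": -0.5,"z": 2.0,"hand": 1},{"wx": 0,"wy": 0,"wz": 0,"x": -0.3,"y": -0.5,"z": 2.3,"hand": 1},{"wx": 0,"wy": 0,"wz": 0,"x": -0.3,"y": -0.5,"z": 2.3,"hand": 1},{"wx": 0,"wy": 0,"wz": 0,"x": -0.3,"y": -0.5,"z": 2.3,"hand": 1}]'

```text
time_s: 2.07
position: [0.5646, 0.3674, 0.1802]
eef_rot: [3.141, 0.001, 2.738]
contact_force: [0.4, 0.2, 4.1]
opening: 0.004
finger_force: 1.5
```

Request:
arm_command --increments '[{"wx": 0,"wy": 0,"wz": 0,"x": 0,"y": 0,"z": 0.2,"hand": 1},{"wx": 0,"wy": 0,"wz": 0,"x": 0,"y": 0,"z": 0.4,"hand": 1},{"wx": 0,"wy": 0,"wz": 0,"x": 0,"y": 0,"z": 0.4,"hand": 1},{"wx": 0,"wy": 0,"wz": 0,"x": 0,"y": 0,"z": 0.4,"hand": 1}]'

```text
time_s: 2.4
position: [0.565, 0.3676, 0.1788]
eef_rot: [3.139, 0.002, 2.738]
contact_force: [-6.5, -4.7, 22.1]
opening: 0.005
finger_force: 11.2
```

Request:
arm_command --increments '[{"wx": 0,"wy": 0,"wz": 0,"x": 0,"y": 0,"z": -0.4,"hand": 1},{"wx": 0,"wy": 0,"wz": 0,"x": 0,"y": 0,"z": -0.8,"hand": 1},{"wx": 0,"wy": 0,"wz": 0,"x": 0,"y": 0,"z": -0.8,"hand": 1},{"wx": 0,"wy": 0,"wz": 0,"x": 0,"y": 0,"z": -0.8,"hand": 1}]'

```text
time_s: 2.73
position: [0.5643, 0.3672, 0.1832]
eef_rot: [3.141, 0.0, 2.738]
contact_force: [-0.6, -1.4, -1.0]
opening: 0.006
finger_force: 0.0
```

Request:
arm_command --increments '[{"wx": 0,"wy": 0,"wz": 0,"x": 0,"y": 0,"z": -4,"hand": 1},{"wx": 0,"wy": 0,"wz": -0.16,"x": -24.9,"y": -58.6,"z": -8,"hand": 0.45},{"wx": 0,"wy": 0,"wz": -0.16,"x": -24.9,"y": -58.6,"z": -8,"hand": 0.45},{"wx": 0,"wy": 0,"wz": -0.16,"x": -24.9,"y": -58.6,"z": -8,"hand": 0.45},{"wx": 0,"wy": 0,"wz": -0.16,"x": -24.9,"y": -58.6,"z": -8,"hand": 0.45},{"wx": 0,"wy": 0,"wz": -0.16,"x": -24.9,"y": -58.6,"z": -8,"hand": 0.45},{"wx": 0,"wy": 0,"wz": -0.16,"x": -24.9,"y": -58.6,"z": -8,"hand": 0.45},{"wx": 0,"wy": 0,"wz": -0.16,"x": -24.9,"y": -58.6,"z": -8,"hand": 0.45}]'

```text
time_s: 3.4
position: [0.5633, 0.0742, 0.2412]
eef_rot: [-3.141, -0.0, 2.898]
contact_force: [1.6, 0.3, 1.5]
opening: 0.493
finger_force: 0.0
```

```bash
cat >> h.py <<'E'
def togo(p,yaw=None):
    "shift in tool axes (cm) and turn about tool z to reach point p with TCP"
    s=r.read_state(); Rm=R.from_euler('xyz',s['eef_rot']); d=Rm.inv().apply(np.array(p)-s['position'])*100
    print('at',s['position'].round(4),s['eef_rot'].round(3),'q',s['joint_pos'].round(2),'open',round(s['opening'],3)); print('shift cm',d.round(2),'wz',None if yaw is None else round((s['eef_rot'][2]-yaw+np.pi)%(2*np.pi)-np.pi,3))
E
python3 -c "
from h import *
togo([.563,-.269,.26],2.902)"
```

```text
at [0.5633 0.0742 0.2412] [-3.141 -0.     2.898] q [ 0.13  0.24  1.73  0.    1.17 -1.2 ] open 0.493
shift cm [ -8.25 -33.31  -1.88] wz -0.004
```

Request:
arm_command --increments '[{"wx": 0,"wy": 0,"wz": 0,"x": -8.3,"y": -33.4,"z": -2,"hand": 0.45},{"wx": 0,"wy": 0,"wz": 0,"x": -8.3,"y": -33.4,"z": -2,"hand": 0.45},{"wx": 0,"wy": 0,"wz": 0,"x": -8.3,"y": -33.4,"z": -2,"hand": 0.45},{"wx": 0,"wy": 0,"wz": 0,"x": -8.3,"y": -33.4,"z": -2,"hand": 0.45},{"wx": 0,"wy": 0,"wz": 0,"x": -8.3,"y": -33.4,"z": -2,"hand": 0.45},{"wx": 0,"wy": 0,"wz": 0,"x": -8.3,"y": -33.4,"z": -2,"hand": 0.45},{"wx": 0,"wy": 0,"wz": 0,"x": -8.3,"y": -33.4,"z": -2,"hand": 0.45},{"wx": 0,"wy": 0,"wz": 0,"x": -8.3,"y": -33.4,"z": -2,"hand": 0.45}]'

```text
time_s: 4.07
position: [0.5632, -0.2588, 0.2605]
eef_rot: [3.141, -0.0, 2.898]
contact_force: [0.3, 0.3, -0.1]
opening: 0.548
finger_force: 0.0
```

Request:
arm_command --increments '[{"wx": 0,"wy": 0,"wz": 0,"x": 0,"y": 0,"z": 0,"hand": 0.45},{"wx": 0,"wy": 0,"wz": 0,"x": 0,"y": 0,"z": 0,"hand": 0.45}]'

```text
time_s: 4.23
position: [0.5632, -0.2586, 0.26]
eef_rot: [3.141, -0.001, 2.894]
contact_force: [-0.0, 0.9, 0.4]
opening: 0.552
finger_force: 0.0
```

```bash
python3 -c "
from h import *
togo([.563,-.269,.130],2.902)
c=cam('side'); save(c,'s3.png',(260,150,380,270),5)"
```

```text
at [ 0.5632 -0.2586  0.26  ] [ 3.141e+00 -1.000e-03  2.894e+00] q [-0.43  0.31  1.59  0.    1.24 -1.76] open 0.552
shift cm [-0.24 -1.02 13.  ] wz -0.008
```

View pics/s3.png

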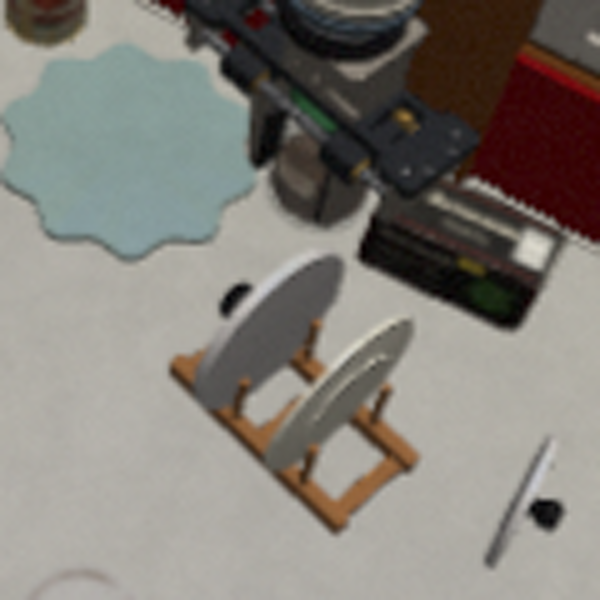

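The picture shows the open gripper above the lid, its closing line along the rails and the lid's top edge at about (300,255) in the crop. I'll descend now.

Request:
arm_command --increments '[{"wx": 0,"wy": 0,"wz": 0,"x": -0.2,"y": -1,"z": 3,"hand": 0.45},{"wx": 0,"wy": 0,"wz": 0,"x": -0.2,"y": -1,"z": 6,"hand": 0.45},{"wx": 0,"wy": 0,"wz": 0,"x": -0.2,"y": -1,"z": 8,"hand": 0.45},{"wx": 0,"wy": 0,"wz": 0,"x": -0.2,"y": -1,"z": 10,"hand": 0.45},{"wx": 0,"wy": 0,"wz": 0,"x": -0.2,"y": -1,"z": 11.5,"hand": 0.45},{"wx": 0,"wy": 0,"wz": 0,"x": -0.2,"y": -1,"z": 13,"hand": 0.45},{"wx": 0,"wy": 0,"wz": 0,"x": -0.2,"y": -1,"z": 13,"hand": 0.45},{"wx": 0,"wy": 0,"wz": 0,"x": -0.2,"y": -1,"z": 13,"hand": 0.45}]'

```text
time_s: 4.95
position: [0.5629, -0.2651, 0.1302]
eef_rot: [3.141, -0.002, 2.899]
contact_force: [1.0, 0.1, -0.0]
opening: 0.551
finger_force: 0.0
```

Request:
arm_command --increments '[{"wx": 0,"wy": 0,"wz": 0,"x": 0,"y": 0,"z": 0,"hand": 1},{"wx": 0,"wy": 0,"wz": 0,"x": 0,"y": 0,"z": 0,"hand": 1},{"wx": 0,"wy": 0,"wz": 0,"x": 0,"y": 0,"z": 0,"hand": 1},{"wx": 0,"wy": 0,"wz": 0,"x": 0,"y": 0,"z": 0,"hand": 1},{"wx": 0,"wy": 0,"wz": 0,"x": 0,"y": 0,"z": 0,"hand": 1},{"wx": 0,"wy": 0,"wz": 0,"x": 0,"y": 0,"z": 0,"hand": 1}]' --grip_force 30

```text
time_s: 5.45
position: [0.5634, -0.2671, 0.1312]
eef_rot: [-3.142, 0.0, 2.898]
contact_force: [-0.2, -1.3, 0.1]
opening: 0.136
finger_force: 0.0
```

Request:
arm_command --increments '[{"wx": 0,"wy": 0,"wz": 0,"x": 0,"y": 0,"z": 0,"hand": 1},{"wx": 0,"wy": 0,"wz": 0,"x": 0,"y": 0,"z": 0,"hand": 1},{"wx": 0,"wy": 0,"wz": 0,"x": 0,"y": 0,"z": 0,"hand": 1},{"wx": 0,"wy": 0,"wz": 0,"x": 0,"y": 0,"z": -1,"hand": 1},{"wx": 0,"wy": 0,"wz": 0,"x": 0,"y": 0,"z": -2,"hand": 1},{"wx": 0,"wy": 0,"wz": 0,"x": 0,"y": 0,"z": -3,"hand": 1},{"wx": 0,"wy": 0,"wz": 0,"x": 0,"y": 0,"z": -3,"hand": 1},{"wx": 0,"wy": 0,"wz": 0,"x": 0,"y": 0,"z": -3,"hand": 1}]' --grip_force 40

```text
time_s: 6.12
position: [0.5632, -0.2686, 0.1616]
eef_rot: [-3.139, 0.001, 2.898]
contact_force: [-1.7, -5.2, 0.1]
opening: 0.11
finger_force: 39.9
```

Request:
arm_command --increments '[{"wx": 0,"wy": 0,"wz": 0,"x": 0,"y": 0,"z": -3,"hand": 1},{"wx": 0,"wy": 0,"wz": 0,"x": 0,"y": 0,"z": -6,"hand": 1},{"wx": 0,"wy": 0,"wz": 0,"x": 0,"y": 0,"z": -9,"hand": 1},{"wx": 0,"wy": 0,"wz": 0,"x": 0,"y": 0,"z": -11,"hand": 1},{"wx": 0,"wy": 0,"wz": 0,"x": 0,"y": 0,"z": -11,"hand": 1}]'

```text
time_s: 6.53
position: [0.5651, -0.268, 0.2754]
eef_rot: [-3.14, 0.007, 2.898]
contact_force: [0.8, 0.3, -1.4]
opening: 0.107
finger_force: 40.0
```

```bash
python3 -c "
from h import *
togo([.480,-.077,.26],1.411); print(r.read_state()['contact_force'],r.read_state()['finger_force'])"
```

```text
at [ 0.5651 -0.268   0.2754] [-3.14   0.007  2.898] q [-0.45  0.3   1.57  0.    1.26 -1.77] open 0.107
shift cm [12.89 16.48  1.44] wz 1.487
[ 0.78864799  0.30798396 -1.38177628] 39.98754143714905
```

Request:
arm_command --increments '[{"wx": 0,"wy": 0,"wz": 0.1,"x": 1.6,"y": 2.1,"z": 0,"hand": 1},{"wx": 0,"wy": 0,"wz": 0.22,"x": 3.2,"y": 4.2,"z": 0,"hand": 1},{"wx": 0,"wy": 0,"wz": 0.34,"x": 5,"y": 6.4,"z": 0,"hand": 1},{"wx": 0,"wy": 0,"wz": 0.46,"x": 7,"y": 9,"z": 0,"hand": 1},{"wx": 0,"wy": 0,"wz": 0.58,"x": 9,"y": 11.6,"z": 0,"hand": 1},{"wx": 0,"wy": 0,"wz": 0.7,"x": 11,"y": 14,"z": 0,"hand": 1},{"wx": 0,"wy": 0,"wz": 0.82,"x": 12.9,"y": 16.5,"z": 0,"hand": 1},{"wx": 0,"wy": 0,"wz": 0.94,"x": 12.9,"y": 16.5,"z": 0,"hand": 1}]'

```text
time_s: 7.2
position: [0.4745, -0.0718, 0.269]
eef_rot: [-3.139, -0.004, 1.953]
contact_force: [0.1, -0.0, -3.2]
opening: 0.105
finger_force: 40.0
```

Request:
arm_command --increments '[{"wx": 0,"wy": 0,"wz": 0.12,"x": 0,"y": 0,"z": 0,"hand": 1},{"wx": 0,"wy": 0,"wz": 0.24,"x": 0,"y": 0,"z": 0,"hand": 1},{"wx": 0,"wy": 0,"wz": 0.36,"x": 0,"y": 0,"z": 0,"hand": 1},{"wx": 0,"wy": 0,"wz": 0.48,"x": 0,"y": 0,"z": 0,"hand": 1},{"wx": 0,"wy": 0,"wz": 0.54,"x": 0,"y": 0,"z": 0,"hand": 1},{"wx": 0,"wy": 0,"wz": 0.54,"x": 0,"y": 0,"z": 0,"hand": 1}]'

```text
time_s: 7.7
position: [0.4771, -0.0756, 0.2693]
eef_rot: [-3.139, -0.0, 1.415]
contact_force: [0.6, -0.2, -2.4]
opening: 0.101
finger_force: 40.0
```

```bash
python3 -c "
from h import *
togo([.480,-.077,.26],1.411); print(r.read_state()['contact_force'],r.read_state()['finger_force'])"
```

```text
at [ 0.4771 -0.0756  0.2693] [-3.139 -0.     1.415] q [-0.16  0.08  1.86  0.    1.21 -0.  ] open 0.101
shift cm [-0.09  0.31  0.93] wz 0.004
[ 0.5747205  -0.19888988 -2.40934085] 40.00000476837158
```

Request:
arm_command --increments '[{"wx": -0.12,"wy": 0,"wz": 0,"x": 0,"y": 0,"z": 0,"hand": 1},{"wx": -0.24,"wy": 0,"wz": 0,"x": 0,"y": 0,"z": 0,"hand": 1},{"wx": -0.36,"wy": 0,"wz": 0,"x": 0,"y": 0,"z": 0,"hand": 1},{"wx": -0.48,"wy": 0,"wz": 0,"x": 0,"y": 0,"z": 0,"hand": 1},{"wx": -0.6,"wy": 0,"wz": 0,"x": 0,"y": 0,"z": 0,"hand": 1},{"wx": -0.72,"wy": 0,"wz": 0,"x": 0,"y": 0,"z": 0,"hand": 1},{"wx": -0.84,"wy": 0,"wz": 0,"x": 0,"y": 0,"z": 0,"hand": 1},{"wx": -0.96,"wy": 0,"wz": 0,"x": 0,"y": 0,"z": 0,"hand": 1}]'

```text
time_s: 8.37
position: [0.4698, -0.0732, 0.2801]
eef_rot: [2.206, 0.004, 1.416]
contact_force: [15.8, -13.7, 19.0]
opening: 0.105
finger_force: 40.1
```

```bash
python3 -c "
from h import *
togo([.480,-.077,.085]); print(r.read_state()['contact_force'],r.read_state()['finger_force'])
c=cam('side'); save(c,'s4.png',(150,100,380,330),2.6)"
```

```text
at [ 0.4698 -0.0732  0.2801] [2.206 0.004 1.416] q [-0.16 -0.32  2.52  0.19 -0.   -0.19] open 0.105
shift cm [ -0.14 -15.07  12.43] wz None
[ 15.82756693 -13.66443623  19.01359182] 40.114014744758606
```

View pics/s4.png

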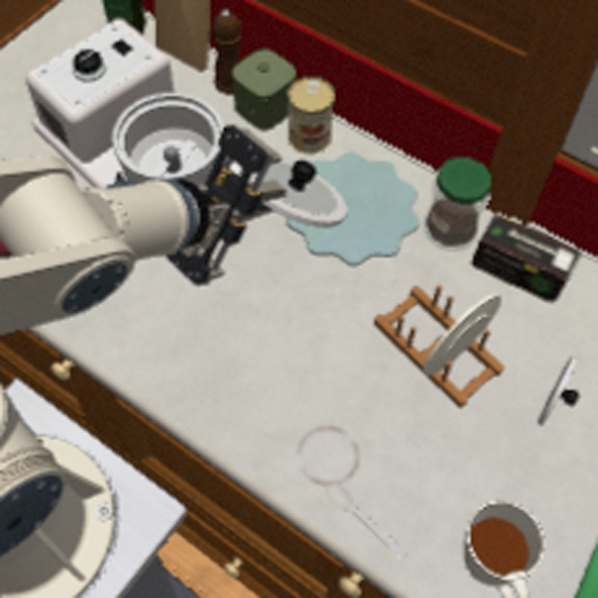

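The picture shows the lid held knob up near (310,200) in the crop, but joint 5 is at its limit. I'll undo the pitch and tip the lid sideways (tool pointing left) instead.

Request:
arm_command --increments '[{"wx": 0.12,"wy": 0,"wz": 0,"x": 0,"y": 0,"z": 0,"hand": 1},{"wx": 0.24,"wy": 0,"wz": 0,"x": 0,"y": 0,"z": 0,"hand": 1},{"wx": 0.36,"wy": 0,"wz": 0,"x": 0,"y": 0,"z": 0,"hand": 1},{"wx": 0.48,"wy": 0,"wz": 0,"x": 0,"y": 0,"z": 0,"hand": 1},{"wx": 0.6,"wy": 0,"wz": 0,"x": 0,"y": 0,"z": 0,"hand": 1},{"wx": 0.72,"wy": 0,"wz": 0,"x": 0,"y": 0,"z": 0,"hand": 1},{"wx": 0.84,"wy": 0,"wz": 0,"x": 0,"y": 0,"z": 0,"hand": 1},{"wx": 0.93,"wy": 0,"wz": 0,"x": 0,"y": 0,"z": 0,"hand": 1}]'

```text
time_s: 9.08
position: [0.4744, -0.0735, 0.2845]
eef_rot: [3.136, 0.002, 1.418]
contact_force: [-0.0, 0.4, -2.7]
opening: 0.103
finger_force: 40.0
```

```bash
python3 -c "
from h import *
togo([.43,-.06,.27],3.14); print(r.read_state()['contact_force'],r.read_state()['finger_force'])"
```

```text
at [ 0.4744 -0.0735  0.2845] [3.136e+00 2.000e-03 1.418e+00] q [-0.16  0.05  1.85 -0.    1.23 -0.  ] open 0.103
shift cm [ 0.66 -4.6   1.42] wz -1.722
[-0.02488178  0.43299821 -2.74650796] 39.99812722206116
```

Request:
arm_command --increments '[{"wx": 0,"wy": 0,"wz": -0.12,"x": 0.1,"y": -0.6,"z": 0,"hand": 1},{"wx": 0,"wy": 0,"wz": -0.24,"x": 0.2,"y": -1.2,"z": 0,"hand": 1},{"wx": 0,"wy": 0,"wz": -0.36,"x": 0.3,"y": -1.8,"z": 0,"hand": 1},{"wx": 0,"wy": 0,"wz": -0.48,"x": 0.4,"y": -2.4,"z": 0,"hand": 1},{"wx": 0,"wy": 0,"wz": -0.6,"x": 0.5,"y": -3,"z": 0,"hand": 1},{"wx": 0,"wy": 0,"wz": -0.72,"x": 0.6,"y": -3.6,"z": 0,"hand": 1},{"wx": 0,"wy": 0,"wz": -0.84,"x": 0.7,"y": -4.2,"z": 0,"hand": 1},{"wx": 0,"wy": 0,"wz": -0.96,"x": 0.7,"y": -4.6,"z": 0,"hand": 1}]'

```text
time_s: 9.75
position: [0.4284, -0.0591, 0.2829]
eef_rot: [3.138, 0.009, 2.384]
contact_force: [-0.2, 0.3, -1.6]
opening: 0.103
finger_force: 40.0
```

Request:
arm_command --increments '[{"wx": 0,"wy": 0,"wz": -0.12,"x": 0,"y": 0,"z": 0,"hand": 1},{"wx": 0,"wy": 0,"wz": -0.24,"x": 0,"y": 0,"z": 0,"hand": 1},{"wx": 0,"wy": 0,"wz": -0.36,"x": 0,"y": 0,"z": 0,"hand": 1},{"wx": 0,"wy": 0,"wz": -0.48,"x": 0,"y": 0,"z": 0,"hand": 1},{"wx": 0,"wy": 0,"wz": -0.6,"x": 0,"y": 0,"z": 0,"hand": 1},{"wx": 0,"wy": 0,"wz": -0.72,"x": 0,"y": 0,"z": 0,"hand": 1},{"wx": 0,"wy": 0,"wz": -0.76,"x": 0,"y": 0,"z": 0,"hand": 1},{"wx": 0,"wy": 0,"wz": -0.76,"x": 0,"y": 0,"z": 0,"hand": 1}]'

```text
time_s: 10.42
position: [0.4289, -0.0593, 0.283]
eef_rot: [-3.138, 0.01, 3.139]
contact_force: [0.1, -0.6, -2.6]
opening: 0.103
finger_force: 40.0
```

Request:
arm_command --increments '[{"wx": -0.12,"wy": 0,"wz": 0,"x": 0,"y": 0,"z": 0,"hand": 1},{"wx": -0.24,"wy": 0,"wz": 0,"x": 0,"y": 0,"z": 0,"hand": 1},{"wx": -0.36,"wy": 0,"wz": 0,"x": 0,"y": 0,"z": 0,"hand": 1},{"wx": -0.4,"wy": 0,"wz": 0,"x": 0,"y": 0,"z": 0,"hand": 1}]'

```text
time_s: 10.75
position: [0.4295, -0.0605, 0.2833]
eef_rot: [2.739, 0.011, 3.133]
contact_force: [0.8, -0.5, -2.7]
opening: 0.101
finger_force: 40.0
```

```bash
python3 -c "
from h import *
togo([.43,-.06,.27]); print(r.read_state()['contact_force'],r.read_state()['finger_force'])"
```

```text
at [ 0.4295 -0.0605  0.2833] [2.739 0.011 3.133] q [-0.45  0.07  1.91  0.38  1.35 -2.13] open 0.101
shift cm [-0.04 -0.47  1.24] wz None
[ 0.84232387 -0.45575028 -2.69955926] 39.99823808670044
```

Request:
arm_command --increments '[{"wx": -0.12,"wy": 0,"wz": 0,"x": 0,"y": 0,"z": 0,"hand": 1},{"wx": -0.24,"wy": 0,"wz": 0,"x": 0,"y": 0,"z": 0,"hand": 1},{"wx": -0.36,"wy": 0,"wz": 0,"x": 0,"y": 0,"z": 0,"hand": 1},{"wx": -0.36,"wy": 0,"wz": 0,"x": 0,"y": 0,"z": 0,"hand": 1}]'

```text
time_s: 11.08
position: [0.4286, -0.061, 0.2809]
eef_rot: [2.378, 0.006, 3.132]
contact_force: [-0.8, -0.6, -2.6]
opening: 0.108
finger_force: 40.0
```

```bash
python3 -c "
from h import *
togo([.43,-.05,.10]); print(r.read_state()['contact_force'],r.read_state()['finger_force'])"
```

```text
at [ 0.4286 -0.061   0.2809] [2.378 0.006 3.132] q [-0.63  0.24  1.88  0.6   1.54 -2.38] open 0.108
shift cm [ -0.02 -11.72  13.82] wz None
[-0.79668989 -0.62912679 -2.60451702] 39.99766767024994
```

Request:
arm_command --increments '[{"wx": -0.12,"wy": 0,"wz": 0,"x": 0,"y": 0,"z": 0,"hand": 1},{"wx": -0.23,"wy": 0,"wz": 0,"x": 0,"y": 0,"z": 0,"hand": 1},{"wx": -0.23,"wy": 0,"wz": 0,"x": 0,"y": 0,"z": 0,"hand": 1}]'

```text
time_s: 11.33
position: [0.4286, -0.0599, 0.281]
eef_rot: [2.151, 0.005, 3.134]
contact_force: [0.2, 0.1, -4.0]
opening: 0.104
finger_force: 40.0
```

```bash
python3 -c "
from h import *
togo([.43,-.05,.085]); print(r.read_state()['contact_force'],r.read_state()['finger_force'])"
```

```text
at [ 0.4286 -0.0599  0.281 ] [2.151 0.005 3.134] q [-0.71  0.36  1.86  0.7   1.66 -2.49] open 0.104
shift cm [ -0.04 -15.85  11.57] wz None
[ 0.18066706  0.12011287 -4.00680329] 39.997907280921936
```

Request:
arm_command --increments '[{"wx": 0,"wy": 0,"wz": 0,"x": 0,"y": -3.2,"z": 2.3,"hand": 1},{"wx": 0,"wy": 0,"wz": 0,"x": 0,"y": -6.4,"z": 4.6,"hand": 1},{"wx": 0,"wy": 0,"wz": 0,"x": 0,"y": -9.6,"z": 6.9,"hand": 1},{"wx": 0,"wy": 0,"wz": 0,"x": 0,"y": -12,"z": 8.7,"hand": 1},{"wx": 0,"wy": 0,"wz": 0,"x": 0,"y": -14,"z": 10.2,"hand": 1},{"wx": 0,"wy": 0,"wz": 0,"x": 0,"y": -15.8,"z": 11.6,"hand": 1},{"wx": 0,"wy": 0,"wz": 0,"x": 0,"y": -15.8,"z": 11.6,"hand": 1}]'

```text
time_s: 11.92
position: [0.4304, -0.0488, 0.0852]
eef_rot: [2.159, 0.007, 3.138]
contact_force: [-0.8, 0.3, -1.9]
opening: 0.106
finger_force: 40.0
```

```bash
python3 -c "
from h import *
togo([.43,-.05,.065]); print(r.read_state()['contact_force'],r.read_state()['finger_force'])
c=cam('side'); save(c,'s5.png',(170,130,350,290),3.5)"
```

```text
at [ 0.4304 -0.0488  0.0852] [2.159 0.007 3.138] q [-0.69  0.67  1.94  0.73  1.35 -2.73] open 0.106
shift cm [ 0.06 -1.74  1.02] wz None
[-0.79789177  0.33550382 -1.91063714] 39.998570680618286
```

View pics/s5.png

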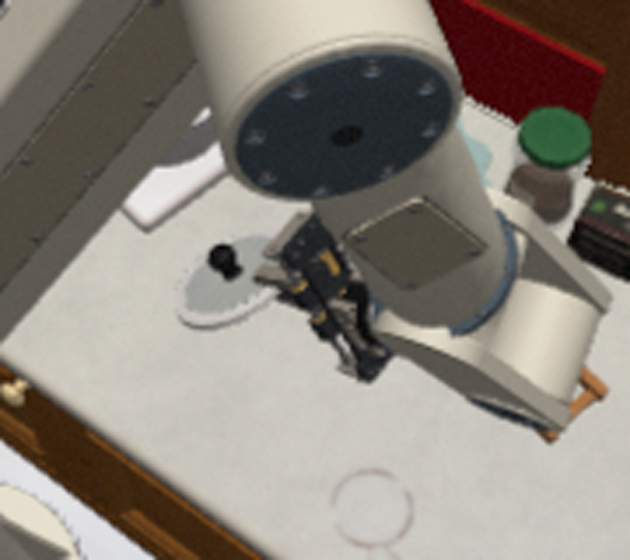

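The lid is tilted knob up over the clear worktop, with the knob at about (225,260) in the crop, and the far edge is near the table. I'll lower until it touches.

Request:
arm_command --increments '[{"wx": 0,"wy": 0,"wz": 0,"x": 0,"y": -0.5,"z": 0.3,"hand": 1},{"wx": 0,"wy": 0,"wz": 0,"x": 0,"y": -0.9,"z": 0.5,"hand": 1},{"wx": 0,"wy": 0,"wz": 0,"x": 0,"y": -1.2,"z": 0.7,"hand": 1},{"wx": 0,"wy": 0,"wz": 0,"x": 0,"y": -1.4,"z": 0.8,"hand": 1},{"wx": 0,"wy": 0,"wz": 0,"x": 0,"y": -1.4,"z": 0.8,"hand": 1}]'

```text
time_s: 12.38
position: [0.4317, -0.0509, 0.0721]
eef_rot: [2.156, 0.011, 3.135]
contact_force: [0.6, 0.1, -2.0]
opening: 0.106
finger_force: 40.0
```

Request:
arm_command --increments '[{"wx": 0,"wy": 0,"wz": 0,"x": 0,"y": -0.2,"z": 0.1,"hand": 1},{"wx": 0,"wy": 0,"wz": 0,"x": 0,"y": -0.35,"z": 0.2,"hand": 1},{"wx": 0,"wy": 0,"wz": 0,"x": 0,"y": -0.45,"z": 0.3,"hand": 1},{"wx": 0,"wy": 0,"wz": 0,"x": 0,"y": -0.45,"z": 0.3,"hand": 1}]'

```text
time_s: 12.72
position: [0.4319, -0.0504, 0.0679]
eef_rot: [2.152, 0.011, 3.135]
contact_force: [-0.0, -2.3, 7.2]
opening: 0.103
finger_force: 40.0
```

Request:
arm_command --increments '[{"wx": 0,"wy": 0,"wz": 0,"x": 0,"y": 0,"z": 0,"hand": 0.62},{"wx": 0,"wy": 0,"wz": 0,"x": 0,"y": 0,"z": 0,"hand": 0.62},{"wx": 0,"wy": 0,"wz": 0,"x": 0,"y": 0,"z": 0,"hand": 0.62},{"wx": 0,"wy": 0,"wz": 0,"x": 0,"y": 0,"z": 0,"hand": 0.62},{"wx": 0,"wy": 0,"wz": 0,"x": 0,"y": 0,"z": 0,"hand": 0.62}]' --grip_force 20

```text
time_s: 13.13
position: [0.4316, -0.0506, 0.0665]
eef_rot: [2.155, 0.011, 3.136]
contact_force: [0.4, -0.0, -1.4]
opening: 0.376
finger_force: 0.5
```

Request:
arm_command --increments '[{"wx": 0,"wy": 0,"wz": 0,"x": 0,"y": 0,"z": -1,"hand": 0.62},{"wx": 0,"wy": 0,"wz": 0,"x": 0,"y": 0,"z": -2,"hand": 0.62},{"wx": 0,"wy": 0,"wz": 0,"x": 0,"y": 0,"z": -3.2,"hand": 0.62},{"wx": 0,"wy": 0,"wz": 0,"x": 0,"y": 0,"z": -4.4,"hand": 0.62},{"wx": 0,"wy": 0,"wz": 0,"x": 0,"y": 0,"z": -6,"hand": 0.62},{"wx": 0,"wy": 0,"wz": 0,"x": 0,"y": 0,"z": -8,"hand": 0.62},{"wx": 0,"wy": 0,"wz": 0,"x": 0,"y": 0,"z": -8,"hand": 0.62}]'

```text
time_s: 13.72
position: [0.4321, -0.1212, 0.1126]
eef_rot: [2.158, 0.014, 3.134]
contact_force: [-0.0, -1.6, -0.2]
opening: 0.376
finger_force: 0.0
```

```bash
python3 -c "
from h import *
togo([.43,-.03,.25]); print(r.read_state()['contact_force'],r.read_state()['finger_force'])
c=cam('side'); save(c,'s6.png',(170,130,350,290),3.5)"
```

```text
at [ 0.4321 -0.1212  0.1126] [2.158 0.014 3.134] q [-0.78  0.66  1.84  0.65  1.47 -2.71] open 0.376
shift cm [ 0.08 16.5  -0.03] wz None
[-0.0176982  -1.57911021 -0.23887969] 0.0
```

View pics/s6.png

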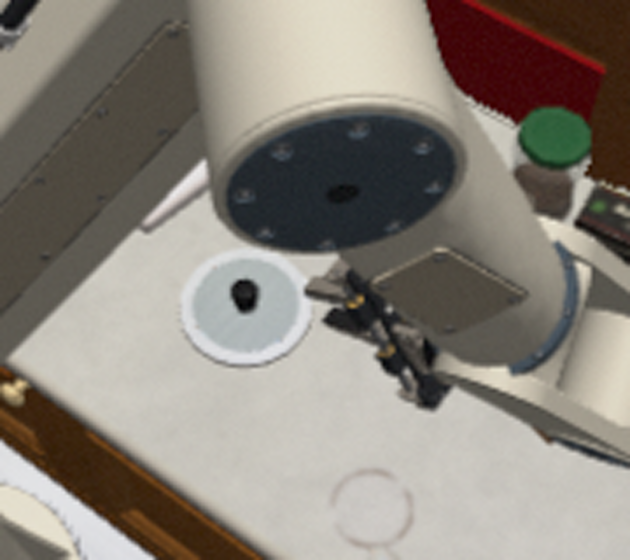

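The lid lies flat, knob up, with the knob at about (245,293) in the crop, and the fingers are clear. I'll rise and turn the tool back down.

Request:
arm_command --increments '[{"wx": 0,"wy": 0,"wz": 0,"x": 0,"y": 1,"z": -3,"hand": 0.4},{"wx": 0,"wy": 0,"wz": 0,"x": 0,"y": 4,"z": -4,"hand": 0.4},{"wx": 0.12,"wy": 0,"wz": 0,"x": 0,"y": 8,"z": -4,"hand": 0.4},{"wx": 0.24,"wy": 0,"wz": 0,"x": 0,"y": 11.5,"z": -3.5,"hand": 0.4},{"wx": 0.36,"wy": 0,"wz": 0,"x": 0,"y": 14,"z": -2.5,"hand": 0.4},{"wx": 0.48,"wy": 0,"wz": 0,"x": 0,"y": 15.5,"z": -1,"hand": 0.4},{"wx": 0.6,"wy": 0,"wz": 0,"x": 0,"y": 16.5,"z": 0,"hand": 0.4},{"wx": 0.72,"wy": 0,"wz": 0,"x": 0,"y": 16.5,"z": 0,"hand": 0.4}]'

```text
time_s: 14.43
position: [0.4297, -0.0247, 0.2502]
eef_rot: [2.88, 0.016, 3.136]
contact_force: [-0.3, 0.6, -1.2]
opening: 0.601
finger_force: 0.0
```

Request:
arm_command --increments '[{"wx": 0.12,"wy": 0,"wz": 0,"x": 0,"y": 0,"z": 0,"hand": 0.4},{"wx": 0.24,"wy": 0,"wz": 0,"x": 0,"y": 0,"z": 0,"hand": 0.4},{"wx": 0.26,"wy": 0,"wz": 0,"x": 0,"y": 0,"z": 0,"hand": 0.4},{"wx": 0.26,"wy": 0,"wz": 0,"x": 0,"y": 0,"z": 0,"hand": 0.4}]'

```text
time_s: 14.77
position: [0.4292, -0.0243, 0.2485]
eef_rot: [3.136, 0.011, 3.14]
contact_force: [-0.5, -0.8, -0.3]
opening: 0.597
finger_force: 0.0
```

Run:
```python
from h import *
for n in('side','top'):
    c=cam(n); v=c['color'].max(2); k=(v<60).astype(np.uint8)
    N,l,st,ce=cv2.connectedComponentsWithStats(k)
    for i in range(1,N):
        P=onplane(c,*ce[i],.036)
        if 8<st[i][4]<400 and np.hypot(P[0]-.43,P[1]+.03)<.12: print(n,st[i],ce[i].round(1),P.round(4))
togo([.43,-.03,.25],3.14)
```

```text
side [236 210   7   9  52] [239.3 213.9] [ 0.4251 -0.0229  0.036 ]
top [269 192  10  29 176] [273.6 208.8] [ 0.4517 -0.1234  0.036 ]
top [259 199   1  11  11] [259. 204.] [ 0.4677 -0.0772  0.036 ]
at [ 0.4292 -0.0257  0.248 ] [3.133 0.01  3.137] q [-0.07 -0.    1.99  0.01  1.14 -1.64] open 0.599
shift cm [-0.08 -0.43 -0.2 ] wz -0.003
```

```bash
cat > lid.py <<'E'
from h import *
from scipy.optimize import least_squares
def circ(c,g0,z,rad,span=.02,w=.0015):
    g=cv2.cvtColor(c['color'],cv2.COLOR_RGB2GRAY); e=cv2.Canny(cv2.resize(g,None,fx=3,fy=3,interpolation=cv2.INTER_CUBIC),30,80)
    p=np.argwhere(e)[:,::-1]/3-1/3; P=np.array([onplane(c,u,v,z)[:2] for u,v in p]); P=P[np.hypot(*(P-g0).T)<rad+.03]
    a=np.arange(-span,span,.0005); G=np.stack(np.meshgrid(a,a,indexing='ij'),-1).reshape(-1,2)+g0
    sc=np.exp(-((np.hypot(P[None,:,0]-G[:,:1],P[None,:,1]-G[:,1:])-rad)/w)**2).sum(1); k=G[sc.argmax()]
    Q=P[np.abs(np.hypot(*(P-k).T)-rad)<.003]
    return least_squares(lambda q:np.hypot(*(Q-q).T)-rad,k,loss='soft_l1',f_scale=.0008).x.round(4),round(sc.max()),len(P)
E
python3 - <<'E'
from lid import *
s=cam('side')
for rad in(.075,.074): print(circ(s,(.426,-.022),.010,rad), circ(s,(.426,-.022),.005,rad))
save(s,'s7.png',(180,130,310,260),4)
E
```

```text
(array([ 0.4279, -0.021 ]), 213, 1071) (array([ 0.4304, -0.0196]), 243, 1071)
(array([ 0.4282, -0.0216]), 298, 1071) (array([ 0.4303, -0.0197]), 304, 1071)
```

View pics/s7.png

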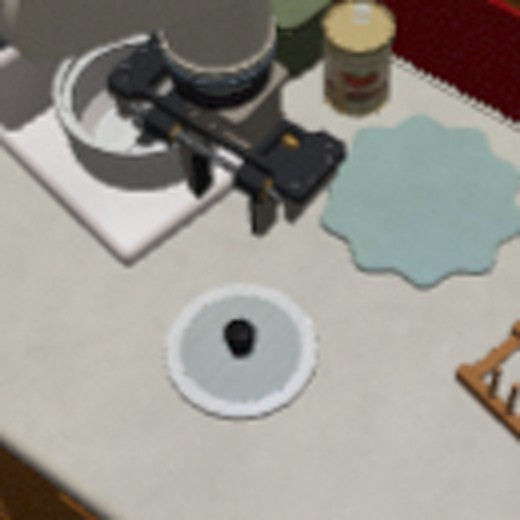

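The lid is flat with its knob at about (239,338) in the crop, and its centre is measured at (0.428, -0.021). I'll descend on the knob.

Request:
arm_command --increments '[{"wx": 0,"wy": -0.01,"wz": 0,"x": 0.1,"y": 0.5,"z": 4,"hand": 0.4},{"wx": 0,"wy": -0.01,"wz": 0,"x": 0.1,"y": 0.5,"z": 8,"hand": 0.4},{"wx": 0,"wy": -0.01,"wz": 0,"x": 0.1,"y": 0.5,"z": 12,"hand": 0.4},{"wx": 0,"wy": -0.01,"wz": 0,"x": 0.1,"y": 0.5,"z": 15.5,"hand": 0.4},{"wx": 0,"wy": -0.01,"wz": 0,"x": 0.1,"y": 0.5,"z": 18.5,"hand": 0.4},{"wx": 0,"wy": -0.01,"wz": 0,"x": 0.1,"y": 0.5,"z": 21,"hand": 0.4},{"wx": 0,"wy": -0.01,"wz": 0,"x": 0.1,"y": 0.5,"z": 22.5,"hand": 0.4},{"wx": 0,"wy": -0.01,"wz": 0,"x": 0.1,"y": 0.5,"z": 22.5,"hand": 0.4}]'

```text
time_s: 15.58
position: [0.4286, -0.021, 0.0203]
eef_rot: [3.134, 0.015, 3.132]
contact_force: [-0.8, -0.1, 0.4]
opening: 0.604
finger_force: 0.0
```

```bash
python3 -c "
from h import *
togo([.428,-.021,.018],3.14); print(r.read_state()['contact_force'])"
```

```text
at [ 0.4286 -0.021   0.0203] [3.134 0.015 3.132] q [-0.06  0.36  2.2   0.02  0.57 -1.63] open 0.604
shift cm [ 0.07 -0.    0.23] wz -0.008
[-0.83757703 -0.08730337  0.41724891]
```

Request:
arm_command --increments '[{"wx": 0.007,"wy": 0.015,"wz": 0,"x": 0,"y": 0,"z": 0.2,"hand": 0.4},{"wx": 0.007,"wy": 0.015,"wz": 0,"x": 0,"y": 0,"z": 0.2,"hand": 1},{"wx": 0.007,"wy": 0.015,"wz": 0,"x": 0,"y": 0,"z": 0.2,"hand": 1},{"wx": 0.007,"wy": 0.015,"wz": 0,"x": 0,"y": 0,"z": 0.2,"hand": 1},{"wx": 0.007,"wy": 0.015,"wz": 0,"x": 0,"y": 0,"z": 0.2,"hand": 1},{"wx": 0.007,"wy": 0.015,"wz": 0,"x": 0,"y": 0,"z": 0.2,"hand": 1},{"wx": 0.007,"wy": 0.015,"wz": 0,"x": 0,"y": 0,"z": 0.2,"hand": 1},{"wx": 0.007,"wy": 0.015,"wz": 0,"x": 0,"y": 0,"z": 0.2,"hand": 1}]' --grip_force 30

```text
time_s: 16.25
position: [0.4321, -0.02, 0.0223]
eef_rot: [-3.141, 0.008, 3.136]
contact_force: [0.3, -1.8, 7.9]
opening: 0.336
finger_force: 30.0
```

Request:
arm_command --increments '[{"wx": 0,"wy": 0,"wz": 0,"x": 0,"y": 0,"z": -0.5,"hand": 1},{"wx": 0,"wy": 0,"wz": 0,"x": 0,"y": 0,"z": -1,"hand": 1},{"wx": 0,"wy": 0,"wz": 0,"x": 0,"y": 0,"z": -1.5,"hand": 1},{"wx": 0,"wy": 0,"wz": 0,"x": 0,"y": 0,"z": -2,"hand": 1},{"wx": 0,"wy": 0,"wz": 0,"x": 0,"y": 0,"z": -2,"hand": 1},{"wx": 0,"wy": 0,"wz": 0,"x": 0,"y": 0,"z": -2,"hand": 1}]'

```text
time_s: 16.75
position: [0.4315, -0.0198, 0.0418]
eef_rot: [-3.141, 0.007, 3.135]
contact_force: [-0.2, 0.3, -3.6]
opening: 0.345
finger_force: 30.0
```

```bash
python3 -c "
from lid import *
st=r.read_state(); p=st['position']; print(p,st['eef_rot'],st['contact_force'],st['opening'],st['joint_pos'])
s=cam('side')
for dz in(0,.003,-.003,.006): print(dz,circ(s,(.43,-.021),.010+p[2]-.0223+dz,.075))
"
```

```text
[ 0.43151326 -0.01984594  0.04179097] [-3.14126632  0.0068937   3.13546054] [-0.19194991  0.27808914 -3.63930756] 0.3445418827200122 [-4.94084611e-02  3.24312343e-01  2.17684835e+00 -4.69428856e-05
  6.33530600e-01 -1.61403381e+00]
0 (array([ 0.423 , -0.0214]), 201, 1647)
0.003 (array([ 0.4219, -0.0225]), 203, 1658)
-0.003 (array([ 0.4296, -0.016 ]), 202, 1631)
0.006 (array([ 0.4209, -0.0236]), 204, 1678)
```

Request:
arm_command --increments '[{"wx": 0,"wy": 0.007,"wz": 0,"x": 0,"y": 0,"z": -4,"hand": 1},{"wx": 0,"wy": 0.007,"wz": 0,"x": 0,"y": 0,"z": -8,"hand": 1},{"wx": 0,"wy": 0.007,"wz": 0,"x": 0,"y": 0,"z": -12,"hand": 1},{"wx": 0,"wy": 0.007,"wz": 0,"x": -1,"y": 2,"z": -15,"hand": 1},{"wx": 0,"wy": 0.007,"wz": 0,"x": -3,"y": 5.4,"z": -15,"hand": 1},{"wx": 0,"wy": 0.007,"wz": 0,"x": -5,"y": 9,"z": -15,"hand": 1},{"wx": 0,"wy": 0.007,"wz": 0,"x": -7,"y": 12.6,"z": -15,"hand": 1},{"wx": 0,"wy": 0.007,"wz": 0,"x": -8.5,"y": 15.3,"z": -15,"hand": 1}]'

```text
time_s: 17.47
position: [0.5174, 0.1353, 0.1919]
eef_rot: [3.141, -0.0, 3.136]
contact_force: [1.1, 0.2, -1.3]
opening: 0.341
finger_force: 30.0
```

Request:
arm_command --increments '[{"wx": 0,"wy": 0,"wz": 0,"x": -1,"y": 2,"z": 0,"hand": 1},{"wx": 0,"wy": 0,"wz": 0,"x": -2,"y": 4,"z": 0,"hand": 1},{"wx": 0,"wy": 0,"wz": 0,"x": -3,"y": 5.5,"z": 0,"hand": 1},{"wx": 0,"wy": 0,"wz": 0,"x": -3.5,"y": 6.3,"z": 0,"hand": 1},{"wx": 0,"wy": 0,"wz": 0,"x": -3.5,"y": 6.3,"z": 0,"hand": 1},{"wx": 0,"wy": 0,"wz": 0,"x": -3.5,"y": 6.3,"z": 0,"hand": 1}]'

```text
time_s: 17.97
position: [0.551, 0.195, 0.1911]
eef_rot: [-3.14, -0.002, 3.136]
contact_force: [-0.5, -0.5, -2.2]
opening: 0.338
finger_force: 30.0
```

```bash
python3 -c "
from lid import *
st=r.read_state(); p=st['position']; print(p,st['eef_rot'],st['contact_force'],st['opening'],st['joint_pos'].round(2))
s=cam('side');t=cam('top'); z=p[2]-.0223
for n,c in(('side',s),('top',t)):
  for zz in (z,z+.01):print(n,zz,circ(c,tuple(p[:2]),zz,.075))
a=cv2.resize(t['color'][125:220,80:215],None,fx=4,fy=4,interpolation=cv2.INTER_CUBIC)
b=cv2.resize(s['color'][105:205,150:285],None,fx=4,fy=4,interpolation=cv2.INTER_CUBIC)
m=cv2.vconcat([a[60:],b[:270]]);print(m.shape);cv2.imwrite('pics/m8.png',m[:,:,::-1])
"
```

```text
[0.55101207 0.19504772 0.19111822] [-3.14046356e+00 -2.45039338e-03  3.13605681e+00] [-0.48127739 -0.45025235 -2.22424415] 0.3376575450586168 [ 0.34  0.32  1.74 -0.    1.09 -1.23]
side 0.1688182210729538 (array([0.5521, 0.2036]), 227, 1691)
side 0.1788182210729538 (array([0.5469, 0.1973]), 222, 1666)
top 0.1688182210729538 (array([0.5447, 0.1804]), 253, 3377)
top 0.1788182210729538 (array([0.5545, 0.1797]), 253, 3420)
(590, 540, 3)
```

View pics/m8.png

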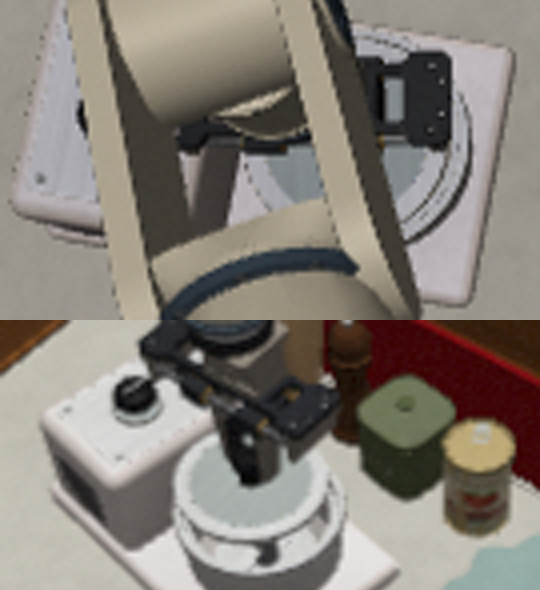

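Request:
arm_command --increments '[{"wx": 0,"wy": 0,"wz": 0,"x": -0.4,"y": 0.1,"z": 0.8,"hand": 1},{"wx": 0,"wy": 0,"wz": 0,"x": -0.4,"y": 0.1,"z": 1.6,"hand": 1},{"wx": 0,"wy": 0,"wz": 0,"x": -0.4,"y": 0.1,"z": 2.3,"hand": 1},{"wx": 0,"wy": 0,"wz": 0,"x": -0.4,"y": 0.1,"z": 2.9,"hand": 1},{"wx": 0,"wy": 0,"wz": 0,"x": -0.4,"y": 0.1,"z": 2.9,"hand": 1},{"wx": 0,"wy": 0,"wz": 0,"x": -0.4,"y": 0.1,"z": 2.9,"hand": 1}]'

```text
time_s: 18.57
position: [0.5552, 0.1962, 0.1621]
eef_rot: [-3.141, -0.002, 3.135]
contact_force: [-0.3, -0.2, -3.0]
opening: 0.339
finger_force: 30.0
```

```bash
python3 -c "
from lid import *
st=r.read_state(); p=st['position']; print(p,st['eef_rot'],st['contact_force'])
s=cam('side'); b=s['color'][135:195,185:240]
cv2.imwrite('pics/s9.png',cv2.resize(b,None,fx=10,fy=10,interpolation=cv2.INTER_CUBIC)[:,:,::-1])
# where lid top and rim circles should be if centred on the measured bowl
for n,P in (('lid top',(.551,.1975,p[2]-.0123,.075)),('rim out',(.551,.1975,.134,.0855)),('rim in',(.551,.1975,.134,.078))):
  a=np.radians(np.arange(0,360,45)); q=np.c_[P[0]+P[3]*np.cos(a),P[1]+P[3]*np.sin(a),a*0+P[2]]; print(n,((proj(s,q)-[185,135])*10+5).round(0).tolist())
"
```

```text
[0.55515771 0.19618181 0.16207719] [-3.14083238e+00 -2.33587410e-03  3.13534732e+00] [-0.28241749 -0.18720163 -3.02513855]
lid top [[414.0, 26.0], [279.0, 0.0], [151.0, 55.0], [103.0, 161.0], [167.0, 259.0], [310.0, 288.0], [441.0, 228.0], [482.0, 118.0]]
rim out [[433.0, 36.0], [281.0, 8.0], [137.0, 69.0], [83.0, 190.0], [155.0, 302.0], [316.0, 334.0], [465.0, 266.0], [511.0, 141.0]]
rim in [[422.0, 47.0], [282.0, 21.0], [151.0, 78.0], [102.0, 188.0], [168.0, 290.0], [314.0, 319.0], [450.0, 257.0], [492.0, 143.0]]
```

View pics/s9.png

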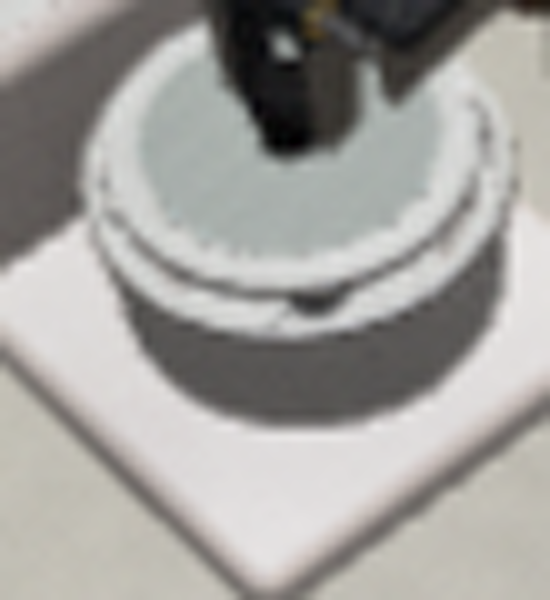

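The crop shows the lid just above the rim and concentric with it: lid edge left ~100, right ~482, bottom ~291, against 103/482/289 expected. I'll lower gently.

Request:
arm_command --increments '[{"wx": 0,"wy": 0,"wz": 0,"x": 0,"y": 0,"z": 0.3,"hand": 1},{"wx": 0,"wy": 0,"wz": 0,"x": 0,"y": 0,"z": 0.5,"hand": 1},{"wx": 0,"wy": 0,"wz": 0,"x": 0,"y": 0,"z": 0.7,"hand": 1},{"wx": 0,"wy": 0,"wz": 0,"x": 0,"y": 0,"z": 0.9,"hand": 1},{"wx": 0,"wy": 0,"wz": 0,"x": 0,"y": 0,"z": 0.9,"hand": 1}]'

```text
time_s: 19.03
position: [0.5554, 0.1964, 0.1533]
eef_rot: [-3.141, -0.002, 3.136]
contact_force: [0.3, 0.4, -2.9]
opening: 0.341
finger_force: 30.0
```

Request:
arm_command --increments '[{"wx": 0,"wy": 0,"wz": 0,"x": 0,"y": 0,"z": 0.2,"hand": 1},{"wx": 0,"wy": 0,"wz": 0,"x": 0,"y": 0,"z": 0.4,"hand": 1},{"wx": 0,"wy": 0,"wz": 0,"x": 0,"y": 0,"z": 0.6,"hand": 1},{"wx": 0,"wy": 0,"wz": 0,"x": 0,"y": 0,"z": 0.7,"hand": 1},{"wx": 0,"wy": 0,"wz": 0,"x": 0,"y": 0,"z": 0.7,"hand": 1}]'

```text
time_s: 19.45
position: [0.5554, 0.1963, 0.1464]
eef_rot: [-3.141, -0.002, 3.135]
contact_force: [-0.2, -0.2, -2.9]
opening: 0.338
finger_force: 30.0
```

Request:
arm_command --increments '[{"wx": 0,"wy": 0,"wz": 0,"x": 0,"y": 0,"z": 0.1,"hand": 1},{"wx": 0,"wy": 0,"wz": 0,"x": 0,"y": 0,"z": 0.2,"hand": 1},{"wx": 0,"wy": 0,"wz": 0,"x": 0,"y": 0,"z": 0.3,"hand": 1},{"wx": 0,"wy": 0,"wz": 0,"x": 0,"y": 0,"z": 0.3,"hand": 1}]'

```text
time_s: 19.78
position: [0.5557, 0.1965, 0.1445]
eef_rot: [-3.141, -0.001, 3.135]
contact_force: [-1.5, -0.4, 4.1]
opening: 0.339
finger_force: 30.0
```

Request:
arm_command --increments '[{"wx": 0,"wy": 0,"wz": 0,"x": 0,"y": 0,"z": 0,"hand": 0.6},{"wx": 0,"wy": 0,"wz": 0,"x": 0,"y": 0,"z": 0,"hand": 0.4},{"wx": 0,"wy": 0,"wz": 0,"x": 0,"y": 0,"z": 0,"hand": 0.4},{"wx": 0,"wy": 0,"wz": 0,"x": 0,"y": 0,"z": 0,"hand": 0.4},{"wx": 0,"wy": 0,"wz": 0,"x": 0,"y": 0,"z": -3,"hand": 0.4},{"wx": 0,"wy": 0,"wz": 0,"x": 0,"y": 0,"z": -6,"hand": 0.4},{"wx": 0,"wy": 0,"wz": 0,"x": 0,"y": 0,"z": -10,"hand": 0.3},{"wx": 0,"wy": 0,"wz": 0,"x": 0,"y": 0,"z": -10,"hand": 0.3}]'

```text
time_s: 20.45
position: [0.5592, 0.1977, 0.2511]
eef_rot: [3.138, 0.009, 3.135]
contact_force: [-0.3, 0.9, 0.5]
opening: 0.697
finger_force: 0.0
```

```bash
python3 -c "
from lid import *
togo([.567,.370,.25])
s=cam('side'); t=cam('top')
for z in(.132,): print(circ(s,(.551,.1975),z,.075),circ(t,(.5535,.195),z,.075))
b=s['color'][100:195,165:260]
cv2.imwrite('pics/s10.png',cv2.resize(b,None,fx=6,fy=6,interpolation=cv2.INTER_CUBIC)[:,:,::-1])
"
```

```text
at [0.5592 0.1977 0.2511] [3.138 0.009 3.135] q [ 0.34  0.27  1.67  0.    1.2  -1.23] open 0.697
shift cm [-0.67 17.24  0.17] wz None
(array([0.5491, 0.1956]), 234, 1723) (array([0.5615, 0.1825]), 235, 3021)
```

View pics/s10.png

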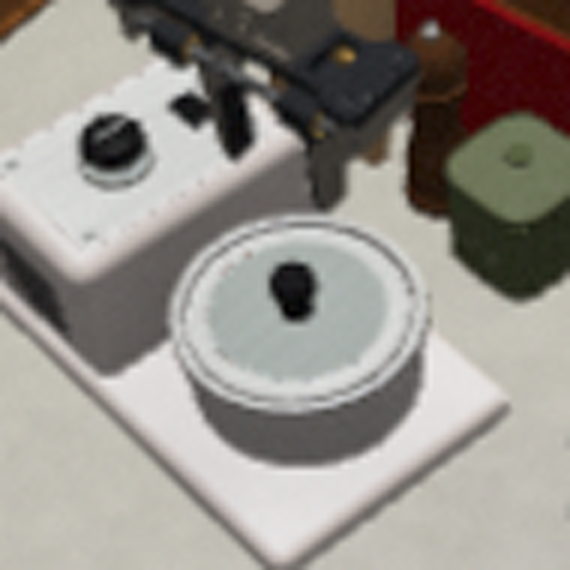

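The picture shows the lid seated level, with an even ring of rim round it and the knob at (293,290) in the crop. The stop at (115,145) is still down. Next is the twist.

Request:
arm_command --increments '[{"wx": 0,"wy": 0.008,"wz": 0,"x": -0.2,"y": 4,"z": 0,"hand": 0.28},{"wx": 0,"wy": 0.008,"wz": 0,"x": -0.4,"y": 8,"z": 0,"hand": 0.28},{"wx": 0,"wy": 0.008,"wz": 0,"x": -0.6,"y": 12,"z": 0,"hand": 0.28},{"wx": 0,"wy": 0.008,"wz": 0,"x": -0.8,"y": 15.5,"z": 0,"hand": 0.28},{"wx": 0,"wy": 0.008,"wz": 0,"x": -0.8,"y": 17.3,"z": 0,"hand": 0.28},{"wx": 0,"wy": 0.008,"wz": 0,"x": -0.8,"y": 17.3,"z": 2,"hand": 0.28},{"wx": 0,"wy": 0.008,"wz": 0,"x": -0.8,"y": 17.3,"z": 4,"hand": 0.28},{"wx": 0,"wy": 0.008,"wz": 0,"x": -0.8,"y": 17.3,"z": 4,"hand": 0.28}]'

```text
time_s: 21.22
position: [0.562, 0.3678, 0.1981]
eef_rot: [-3.136, -0.016, 3.136]
contact_force: [-0.2, -0.9, -1.1]
opening: 0.719
finger_force: 0.0
```

```bash
python3 -c "
from h import *
togo([.567,.371,.162])"
```

```text
at [0.562  0.3678 0.1981] [-3.136 -0.016  3.136] q [ 0.57  0.45  1.53  0.    1.18 -0.99] open 0.719
shift cm [-0.56  0.35  3.6 ] wz None
```

Request:
arm_command --increments '[{"wx": 0,"wy": 0,"wz": 0,"x": 0,"y": 0,"z": 0,"hand": 0.28},{"wx": 0,"wy": 0,"wz": 0,"x": 0,"y": 0,"z": 0,"hand": 0.28}]'

```text
time_s: 21.38
position: [0.5649, 0.3689, 0.2039]
eef_rot: [-3.141, -0.009, 3.135]
contact_force: [0.4, -0.2, 0.4]
opening: 0.719
finger_force: 0.0
```

```bash
python3 -c "
from h import *
togo([.567,.371,.162])"
```

```text
at [0.5649 0.3689 0.2039] [-3.141 -0.009  3.135] q [ 0.57  0.44  1.52  0.    1.18 -0.99] open 0.719
shift cm [-0.25  0.21  4.19] wz None
```

Request:
arm_command --increments '[{"wx": 0,"wy": 0,"wz": 0,"x": 0,"y": 0,"z": 1,"hand": 0.28},{"wx": 0,"wy": 0,"wz": 0,"x": 0,"y": 0,"z": 2,"hand": 0.28},{"wx": 0,"wy": 0,"wz": 0,"x": 0,"y": 0,"z": 3,"hand": 0.28},{"wx": 0,"wy": 0,"wz": 0,"x": 0,"y": 0,"z": 3.7,"hand": 0.28},{"wx": 0,"wy": 0,"wz": 0,"x": 0,"y": 0,"z": 3.7,"hand": 0.28},{"wx": 0,"wy": 0,"wz": 0,"x": 0,"y": 0,"z": 3.7,"hand": 0.28}]'

```text
time_s: 21.88
position: [0.5641, 0.3691, 0.166]
eef_rot: [-3.141, -0.01, 3.135]
contact_force: [-0.7, 0.2, -0.3]
opening: 0.718
finger_force: 0.0
```

```bash
python3 -c "
from h import *
togo([.567,.371,.162]); print(r.read_state()['contact_force'])"
```

```text
at [0.5641 0.3691 0.166 ] [-3.141 -0.01   3.135] q [ 0.57  0.48  1.56  0.01  1.12 -0.99] open 0.718
shift cm [-0.3   0.19  0.39] wz None
[-0.71180448  0.17137666 -0.31150961]
```

Fine adjust, then grip.

Request:
arm_command --increments '[{"wx": 0,"wy": -0.01,"wz": 0,"x": -0.3,"y": 0.2,"z": 0.4,"hand": 0.28},{"wx": 0,"wy": -0.01,"wz": 0,"x": -0.3,"y": 0.2,"z": 0.4,"hand": 0.28},{"wx": 0,"wy": -0.01,"wz": 0,"x": -0.3,"y": 0.2,"z": 0.4,"hand": 0.7},{"wx": 0,"wy": -0.01,"wz": 0,"x": -0.3,"y": 0.2,"z": 0.4,"hand": 0.7},{"wx": 0,"wy": -0.01,"wz": 0,"x": -0.3,"y": 0.2,"z": 0.4,"hand": 0.7},{"wx": 0,"wy": -0.01,"wz": 0,"x": -0.3,"y": 0.2,"z": 0.4,"hand": 0.7},{"wx": 0,"wy": -0.01,"wz": 0,"x": -0.3,"y": 0.2,"z": 0.4,"hand": 0.7}]' --grip_force 25

```text
time_s: 22.47
position: [0.5674, 0.3712, 0.1629]
eef_rot: [-3.141, 0.001, 3.135]
contact_force: [-0.1, -1.9, 0.9]
opening: 0.459
finger_force: 25.0
```

Request:
arm_command --increments '[{"wx": 0,"wy": 0,"wz": 0.12,"x": 0,"y": 0,"z": 0,"hand": 0.7},{"wx": 0,"wy": 0,"wz": 0.24,"x": 0,"y": 0,"z": 0,"hand": 0.7},{"wx": 0,"wy": 0,"wz": 0.36,"x": 0,"y": 0,"z": 0,"hand": 0.7},{"wx": 0,"wy": 0,"wz": 0.48,"x": 0,"y": 0,"z": 0,"hand": 0.7},{"wx": 0,"wy": 0,"wz": 0.6,"x": 0,"y": 0,"z": 0,"hand": 0.7},{"wx": 0,"wy": 0,"wz": 0.7,"x": 0,"y": 0,"z": 0,"hand": 0.7},{"wx": 0,"wy": 0,"wz": 0.78,"x": 0,"y": 0,"z": 0,"hand": 0.7},{"wx": 0,"wy": 0,"wz": 0.78,"x": 0,"y": 0,"z": 0,"hand": 0.7}]'

```text
time_s: 23.13
position: [0.5679, 0.3718, 0.1637]
eef_rot: [3.139, 0.001, 2.351]
contact_force: [-1.7, -0.5, 6.9]
opening: 0.464
finger_force: 25.0
```

```bash
python3 -c "
from h import *
s=r.read_state(); print(s['eef_rot'],s['contact_force'],s['wrist_torque'],s['position'])"
```

```text
[3.13934366e+00 1.17114399e-03 2.35085131e+00] [-1.67441692 -0.4653012   6.92538621] [-0.01278616  0.10534165  0.13502826] [0.56793951 0.3718111  0.16370819]
```

The 7 N upward push shows that the pawl is free. I'll rise with the head, then let go and withdraw.

Request:
arm_command --increments '[{"wx": 0,"wy": 0,"wz": 0,"x": 0,"y": 0,"z": -0.3,"hand": 0.7},{"wx": 0,"wy": 0,"wz": 0,"x": 0,"y": 0,"z": -0.6,"hand": 0.7},{"wx": 0,"wy": 0,"wz": 0,"x": 0,"y": 0,"z": -0.6,"hand": 0.28},{"wx": 0,"wy": 0,"wz": 0,"x": 0,"y": 0,"z": -0.6,"hand": 0.28},{"wx": 0,"wy": 0,"wz": 0,"x": 0,"y": 0,"z": -0.6,"hand": 0.28},{"wx": 0,"wy": 0,"wz": 0,"x": 0,"y": 0,"z": -3,"hand": 0.28},{"wx": 0,"wy": 0,"wz": 0,"x": 0,"y": 0,"z": -6,"hand": 0.28},{"wx": 0,"wy": 0,"wz": 0,"x": 0,"y": 0,"z": -9,"hand": 0.28}]'

```text
time_s: 23.8
position: [0.5664, 0.3708, 0.2523]
eef_rot: [-3.139, 0.0, 2.356]
contact_force: [0.4, 1.4, 0.4]
opening: 0.719
finger_force: 0.0
```

Request:
arm_command --increments '[{"wx": 0,"wy": 0,"wz": 0,"x": 0,"y": 0,"z": -4,"hand": 0.28},{"wx": 0,"wy": 0,"wz": 0,"x": 0,"y": 0,"z": -6,"hand": 0.28},{"wx": 0,"wy": 0,"wz": 0,"x": 0,"y": 0,"z": -6,"hand": 0.28},{"wx": 0,"wy": 0,"wz": 0,"x": 0,"y": 0,"z": -6,"hand": 0.28},{"wx": 0,"wy": 0,"wz": 0,"x": 0,"y": 0,"z": -6,"hand": 0.28}]'

```text
time_s: 24.22
position: [0.5666, 0.371, 0.3112]
eef_rot: [-3.14, 0.0, 2.356]
contact_force: [-0.4, -0.2, -0.0]
opening: 0.721
finger_force: 0.0
```

Run:
```python
from lid import *
s=cam('side'); st=r.read_state(); print(st['position'],st['contact_force'])
v=s['color'].max(2)
for img,n in((np.load('side0.npy'),'start'),(s['color'],'now')):
    k=np.zeros(v.shape,np.uint8); k[110:135,170:193]=(img.max(2)<70)[110:135,170:193]
    N,l,q,ce=cv2.connectedComponentsWithStats(k); i=1+q[1:,4].argmax(); print(n,q[i],ce[i])
print('up->down shift px',proj(s,[[.567,.371,.1765],[.567,.371,.1695]]))
```

```text
[0.56641786 0.37088777 0.31066297] [ 0.03737081 -1.127987   -0.25127722]
start [178 118  10   9  64] [182.84375  122.390625]
now [178 118  10   9  64] [182.84375  122.390625]
up->down shift px [[183.21806453 122.34959992]
 [183.52099529 123.57576667]]
```

The stop's blob matches the starting image exactly, so it is up and turned back. The lid is seated and the arm is clear, so I'm handing in.

```bash
python3 -c "
from rig import r
print(r.close_job())"
```

```text
the job is handed in; nothing more can be done
None
```

The job is handed in (no verdict was returned): the stop was latched before I touched the lid, the lid is seated level in the bowl's rim, the stop is up again and the arm is clear; I viewed 12 pictures, two over the limit of 10.

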